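# Rock a jammed locating block out of its nest

### The job

The steel locating block is jammed in its nest on the breadboard, caught under the lips of two stiff sliding jaws, so a straight pull will not bring it out. Grip it by the boss on top and rock it side to side, towards one jaw and then the other, until it has pushed both jaws right back and comes free; then draw it up and finish still holding it in the gripper, upright and still over its nest, with its underside about two centimetres clear above the jaws. Leave the other things on the bench where they are.

Things in the scene. Friction and masses are not known exactly. Their poses are not given: they have to be found in the camera images.
- nest: Black nest fixed to the bench, base 76 (x) by 104 (y) mm; origin under its centre, on the bench; z up, y across from jaw to jaw (left jaw at +y, right at -y). The block stands on its floor, 8 mm above the bench, in a pocket 5 mm deep with 1 mm play, so the foot cannot slide: it rocks on its foot edges at y = +-15 mm, z = 8 mm. Housings behind the jaws, y = 42 to 52 mm, are 59 mm high.
- block: Plain steel block, about 0.3 kg; origin at the centre of its underside, axes as the nest's at the start. Lower part 44 (x) by 30 (y) by 56 (z) mm; on it, centred, an upright gripping boss 36 (x) by 18 (y) mm, 60 mm tall, leaving shoulders 6 mm wide on the y sides. At the start the boss stands from 64 to 124 mm above the bench.
- boss_top (a point): Centre of the top face of the block's boss, 116 mm above the block's underside.
- jaw_left (a joint): Travel in m of the dark steel jaw at the nest's +y: 0 to 0.0008 at the start, grows outwards (+y), stop at 0.0055. About 10 N slides it; it stays where left (no spring). Leaning the block towards it about the foot edge on that side pushes the jaw with the block's upper side edge, 56 mm up: 0.1 rad of lean gives about 4 mm, 0.12 about 5. Upright again, the block is then clear of that lip.
- jaw_right (a joint): The same for the jaw at the nest's -y, growing as it is pushed towards -y of the nest.
- jaw_left_lip (a point): Middle of the inner top edge of the left jaw's lip, 75 mm above the bench, at nest y = 11 mm at travel 0. Lip 8 mm thick, over the block's shoulder by 4 mm and 3 mm above it. Below the lip the jaw is an upright plate 44 (x) by 10 (y) mm, its inner face at y = 16 mm, 1 mm from the block's side.
- jaw_right_lip (a point): Middle of the inner top edge of the right jaw's lip, 75 mm above the bench; moves with the jaw.
- spare_block: Bystander: plain aluminium block 40 by 30 by 30 mm without a boss; origin under its centre.
- dish: Bystander: clear open dish, 56 mm across, 14 mm high; origin under its centre.
- bushing: Bystander: brass bushing, 32 mm across, 22 mm high; origin under its centre.
- objective: Bystander: dark microscope objective standing nose up, 32 mm across, 48 mm high; origin under its centre.
- vial: Bystander: small capped jar, 32 mm across, 60 mm high; origin under its centre.
- driver: Bystander: screwdriver lying down, 150 mm long; origin under its middle.
- slide_box: Bystander: grey box 90 by 60 by 30 mm; origin under its centre.
Mind the look-alikes: they are no part of the job. What is shaped like the nest but brown is not meant.

How it is judged (in metres and radians):
On the way, in this order (a step that is already met when the one before it is completed fails the run):
1. the block, leaning in its nest, has pushed one jaw back by more than 3.5 mm (value of joint any of jaw_left, jaw_right above 0.0035 m and angle between block's own z axis and vertical above 0.05 rad and z of block in the frame of nest below 0.03 m), for 0.1 s.
2. the block, leaning in its nest, has pushed the other jaw back too by more than 3.5 mm (value of joint each of jaw_left, jaw_right above 0.0035 m and angle between block's own z axis and vertical above 0.05 rad and z of block in the frame of nest below 0.03 m), for 0.1 s.
At the end, for the whole second after the job is handed in: Gripper holds the block (over 2 N), still, upright within 0.2 rad, within 35 mm sideways of the nest's middle, underside 78 to 125 mm above the bench (jaw tops: 75), touching nothing of the nest; both jaws pushed back over 3.5 mm (z of block in the frame of nest between 0.078 and 0.125 m and horizontal distance between block and nest below 0.035 m and angle between block's own z axis and vertical below 0.2 rad and contact force between the fingers and block above 2 N and contact force between block and nest below 0.3 N and linear speed of block below 0.03 m/s and value of joint each of jaw_left, jaw_right above 0.0035 m); the arm keeps its last pose, push and grip.
It fails at once if a bystander is moved by more than 20 mm (distance of any of spare_block, dish, bushing, objective, vial, driver, slide_box from where it was at the start of the episode above 0.02 m).
It also fails if it takes over 51 s, if anything falls off the work surface, if the arm or the gripper's body presses on something with over 40 N, if the wrist force passes 120 N, or if a joint passes its speed limit or range.

### The arm

A 6-joint arm with a two-finger parallel gripper is mounted at the origin on the work surface. World frame = base frame: x ahead of the robot, y to its left, z up, the work surface at z = 0. Lengths are in m, angles in degrees, forces in N, time in s.
With the tool pointing down it reaches from about 0.25 to 0.8 m from the base axis. Payload 8.5 kg.
Tool frame: the origin (TCP) lies at the centre of the arm's flange, where the gripper is bolted on; the fingertips stand 173 mm ahead of it and the grasp point (between the pads) lies 155 mm ahead of it (robot.finger_overhang is the distance from the TCP to the fingertips, in m); x points along the fingers, y is the direction in which the jaws open and shut, and the axes are right-handed (so a half turn about x gives the same grasp; the last joint's range is limited). The gripper opens to 85 mm and grips with 20 to 120 N. Pads are 22 mm wide; open, the fingers measure 114 mm over their backs; the gripper's body (76 mm by 85 mm) begins 54 mm behind the grasp point. The pads swing forward as they close: fully open they stand 13 mm farther back than shut.
Start: joints at [76.375, 13.648, -0.773, 75.585, 0, 90], TCP at [0.124, 0.51, 0.405] pointing down, gripper open.
Joint ranges: [-152.45, 152.45], [-59.26, 108.67], [-65.41, 83.53], [-104.44, 129.93], [-82.83, 76.93], [-180, 180]. Speed limits (degrees/s): [127.2, 127.2, 159.86, 180, 180, 180].

### API

Orientations are given as a 3x3 rotation matrix whose columns are the frame's x, y, z axes.
In Python, from station import robot, viewer gives the robot as it stands. The module is installed in compiled form; this text tells all that it offers.
- The arm moves only by the tool jog_arm, never from a script. Its argument "targets" is a list of rows, each a list of 7 numbers: the shift along the tool's x, y, z each as a share of 50 cm, from -1 to 1, then the turn, a rotation vector about the tool's x, y, z each as a share of 60 degrees, from -1 to 1, then the closure, from 0 (fully open) to 1 (shut). In form: [[x, y, z, rx, ry, rz, gripper], ...]. A call has 1 to 20 rows; each row shifts and turns the commanded pose from where the row before left it, along the tool's axes as they then stand; what a row does not reach is not made up. A row lasts 1/10 s, in which the tool goes at most 50 mm and 8.59 degrees, less where a joint would pass 70% of its speed; a pose out of reach is approached as far as the arm can. A call with a number of a shift or a turn outside -1 to 1 is refused whole. A call with a gripper value outside its range is refused whole. The fingers move at their own pace and stop on an object; "newtons" is the grip in N (left out, the last holds). Time passes only in rows, so rows that do not move let the fingers close. It gives the time, the measured TCP pose, the force and the opening at its end, in the units of the state.
- robot.get_state(): the state, without advancing time (a new reading comes with each control period).
- viewer.grab_frame(name): name is "scene" or "top" or "wrist"; returns (picture, depth): 384x512x3 uint8, blue, green, red; 384x512 float32, m along the optical axis (not along the pixel's ray), 0 where there is no reading.
- viewer.get_calibration(name): a dict with "K" (3x3 intrinsics, pixels), "k1" (the pictures are not rectified: a ray, as slopes to the right and down, at radius r is drawn at 1 + k1 r^2 times it, then the intrinsics apply), "rvec" (rotation vector, rad) and "tvec" (3), from world to camera coordinates, as OpenCV has them; the wrist camera has in their place "T_tool_cam" (4x4, takes a point from camera to tool coordinates, whose origin is the TCP and whose axes are the tool frame's). Camera axes: x right, y down, z forward; pixel columns grow to the right and rows downward; lengths in m; the calibration is good to about 2 mm. A picture is of the moment at which its call begins: read the wrist's pose just before it. get_calibration takes no time and is no camera call.
- robot.hand_in(): hands the job in, once; it reports no verdict.
The state is a dict: "time": time; "joint_positions": joint angles; "joint_vel": joint speeds; "effort": joint torques, N m; "tcp_pos": TCP position; "tool_rot": TCP orientation; "wrist_force": force on the tool from outside, world axes, zero at the start; "moment": the same for the moment, N m; "finger_gap": opening from 0.0 (shut) to 1.0 (fully open).
Only numpy, scipy, OpenCV 4.12 (cv2) and the standard library are available. Lean on these libraries where they do the work, as an engineer would, in place of code of your own. Each camera call takes 0.05 s, during which the arm holds its last target.

## Working session

There is one attempt and no reset: what is moved stays moved. The work goes in short steps, Python scripts to look and compute and a tool call to move; the robot and the scene stay as the last step left them, time stands still between calls to the robot, and variables do not carry over. Pictures are saved under pics/ and viewed, and the job is handed in when it is done.

Besides the shell and the picture viewer there is one more tool, called after "Request:" in YAML: its name, and indented under it one key for each argument. jog_arm: Moves the arm, as the interface text tells. Its arguments: {"type":"object","properties":{"targets":{"type":"array"},"newtons":{"type":"number"}},"required":["targets"]}

```bash
mkdir -p pics; python3 - <<'E'
from station import robot, viewer
import cv2,numpy as np
for n in("scene","top","wrist"):
    p,d=viewer.grab_frame(n); cv2.imwrite(f"pics/{n}0.png",p); np.save(f"{n}0.npy",d); c=viewer.get_calibration(n); print(n,c)
print(robot.get_state())
E
```

```text
scene {'K': array([[382.86551284,   0.        , 256.32967697],
       [  0.        , 382.86551284, 195.62340697],
       [  0.        ,   0.        ,   1.        ]]), 'k1': -0.11715631552821958, 'rvec': array([ 2.19341662,  0.68331891, -0.31093592]), 'tvec': array([-0.42069132, -0.10220868,  1.26404608])}
top {'K': array([[393.2965806 ,   0.        , 257.26618183],
       [  0.        , 393.2965806 , 190.31018141],
       [  0.        ,   0.        ,   1.        ]]), 'k1': -0.024761985832391364, 'rvec': array([ 2.08757035, -2.14862227,  0.21276781]), 'tvec': array([0.00544802, 0.55029951, 1.12326132])}
wrist {'K': array([[314.16912495,   0.        , 247.13316625],
       [  0.        , 314.16912495, 189.80827275],
       [  0.        ,   0.        ,   1.        ]]), 'k1': -0.011433083613465237, 'T_tool_cam': array([[-4.00658523e-04, -2.58128367e-01,  9.66110545e-01,
         3.13788327e-02],
       [ 9.99999784e-01,  4.00502129e-04,  5.21720210e-04,
         5.50742793e-04],
       [-5.21600116e-04,  9.66110545e-01,  2.58128151e-01,
        -6.55085671e-02],
       [ 0.00000000e+00, 
[... 153 characters left out ...]
  7.55853724e+01,
        1.75657794e-03,  8.99994050e+01]), 'joint_vel': array([ 0.08984669, -0.05480434,  0.22699088,  0.14991307,  0.08596998,
       -0.03588193]), 'effort': array([-9.95986302e-04, -5.39078951e+01,  3.46596408e+01,  1.45014076e-02,
       -5.78323488e-05,  1.42226915e-05]), 'tcp_pos': array([0.1236156 , 0.5100996 , 0.40423392]), 'tool_rot': array([[-2.89958253e-04,  2.35516556e-01,  9.71870294e-01],
       [-1.06630348e-03,  9.71869709e-01, -2.35516732e-01],
       [-9.99999389e-01, -1.10459870e-03, -3.06695201e-05]]), 'wrist_force': array([-0.25690362,  0.17973453,  0.27951159]), 'moment': array([ 0.02457958, -0.0529382 , -0.01103436]), 'finger_gap': 0.9992243883294615}
```

View pics/scene0.png

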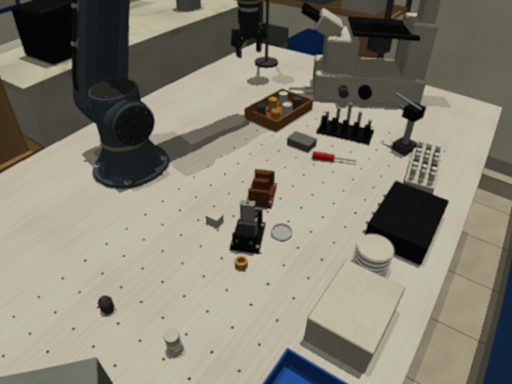

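View pics/top0.png

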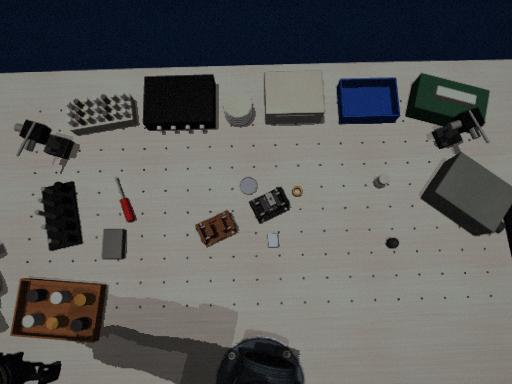

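Candidates: the black nest with the steel block at scene (248,228) / top (269,205), and the brown look-alike at scene (263,188) / top (217,228). The description says black, so I choose the first and check it in a close crop.

```bash
python3 - <<'E'
import cv2,numpy as np
p=cv2.imread("pics/top0.png")[165:255,190:310]; a=cv2.resize(p,None,fx=6,fy=6,interpolation=cv2.INTER_CUBIC)
cv2.imwrite("pics/topc.png",cv2.convertScaleAbs(a,alpha=1.8,beta=20))
p=cv2.imread("pics/scene0.png")[165:275,195:305]; a=cv2.resize(p,None,fx=5,fy=5,interpolation=cv2.INTER_CUBIC)
cv2.imwrite("pics/scenec.png",cv2.convertScaleAbs(a,alpha=1.8,beta=20))
E
```

```text
(no output)
```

View pics/topc.png

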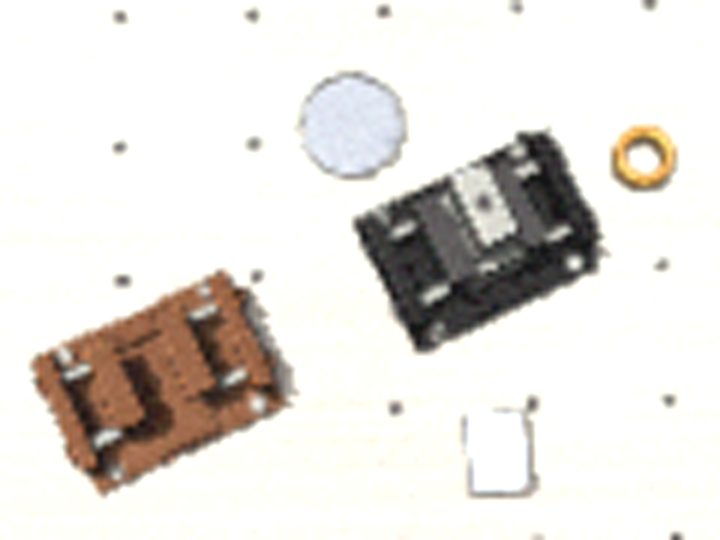

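View pics/scenec.png

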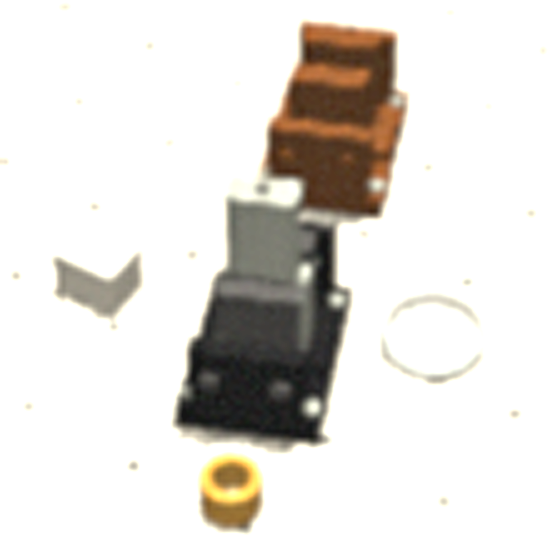

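```bash
cat > h.py <<'E'
from station import robot, viewer
import cv2,numpy as np
def ray(name,uv):
    c=viewer.get_calibration(name);K=c["K"];k=c["k1"]
    xy=cv2.undistortPoints(np.array([[uv]],float),K,np.array([k,0,0,0.]))[0,0]
    d=np.array([xy[0],xy[1],1.])
    if name=="wrist":
        s=robot.get_state();T=c["T_tool_cam"];R=s["tool_rot"]@T[:3,:3];o=s["tool_rot"]@T[:3,3]+s["tcp_pos"]
        return o,R@d
    R=cv2.Rodrigues(c["rvec"])[0]
    return -R.T@c["tvec"],R.T@d
def onz(name,uv,z):
    o,d=ray(name,uv);return o+d*(z-o[2])/d[2]
def cp(u,v,s,x0,y0): return ((u+.5)/s-.5+x0,(v+.5)/s-.5+y0)
def cloud(name,d):
    v,u=np.mgrid[0:384,0:512];c=viewer.get_calibration(name)
    xy=cv2.undistortPoints(np.stack([u,v],-1).reshape(-1,1,2).astype(float),c["K"],np.array([c["k1"],0,0,0.])).reshape(384,512,2)
    P=np.dstack([xy*d[...,None],d])
    if name=="wrist":
        s=robot.get_state();T=c["T_tool_cam"];R=s["tool_rot"]@T[:3,:3];o=s["tool_rot"]@T[:3,3]+s["tcp_pos"];return P@R.T+o
    R=cv2.Rodrigues(c["rvec"])[0]
    return (P-c["tvec"])@R
E
python3 - <<'E'
from h import *
t=lambda u,v:cp(u,v,6,190,165)
print("boss top",onz("top",t(485,203),.124)[:2])
s=lambda u,v:cp(u,v,5,195,165)
print("boss scene",onz("scene",s(265,190),.124)[:2])
d=np.load("top0.npy");P=cloud("top",d)
r=P[165:255,190:310].reshape(-1,3); im=cv2.imread("pics/top0.png")[165:255,190:310].reshape(-1,3).astype(int)
m=(np.abs(r[:,2]-.124)<.008); print(m.sum(),r[m].mean(0) if m.any() else 0)
q=r[m][:,:2].astype(np.float32); print("boss rect",cv2.minAreaRect(q))
nb=(im.max(1)<70)&(r[:,2]<.1)&(r[:,2]>0.004)
q=r[nb][:,:2].astype(np.float32); q=q[np.linalg.norm(q-np.median(q,0),axis=1)<.075]
print("nest rect",len(q),cv2.minAreaRect(q),cv2.boxPoints(cv2.minAreaRect(q)))
for a in[(357,220),(425,350)]: print(onz("top",t(*a),.013)[:2])
for a in[(545,130),(605,250)]: print(onz("top",t(*a),.013)[:2])
print([np.round(np.median(P[y-1:y+2,x-1:x+2,2]),3) for x,y in[(271,198),(262,205),(256,210),(281,193)]])
E
```

```text
boss top [ 0.51208534 -0.04624183]
boss scene [ 0.51422252 -0.04349271]
87 [ 0.51102775 -0.04587894  0.12461857]
boss rect ((0.5113772749900818, -0.04577261954545975), (0.03573525696992874, 0.01832503080368042), 24.33455467224121)
nest rect 603 ((0.5090764164924622, -0.039930738508701324), (0.07767198234796524, 0.09629296511411667), 24.82952117919922) [[ 0.45361272 -0.01254286]
 [ 0.49404803 -0.09993462]
 [ 0.56454015 -0.06731862]
 [ 0.52410483  0.02007315]]
[0.52489427 0.01560358]
[ 0.45682407 -0.01732193]
[ 0.56937598 -0.08295755]
[ 0.50560796 -0.11119981]
[np.float64(0.126), np.float64(0.076), np.float64(0.06), np.float64(0.058)]
```

The crop shows the black nest with the steel boss, top at about top (271,199). The brown, empty look-alike is at (217,228). The boss centre is about (0.5115,-0.0455), and the nest's x axis points at about 24.4°. I'll move above it and look through the wrist camera.

Request:
jog_arm:
  targets:
    - [0,-0.064,0.0726,0,0,0,0]
    - [0,-0.064,0.0726,0,0,0,0]
    - [0,-0.064,0.0726,0,0,0,0]
    - [0,-0.064,0.0726,0,0,0,0]
    - [0,-0.064,0.0726,0,0,0,0]
    - [0,-0.064,0.0726,0,0,0,0]
    - [0,-0.064,0.0726,0,0,0,0]
    - [0,-0.064,0.0726,0,0,0,0]
    - [0,-0.064,0.0726,0,0,0,0]
    - [0,-0.064,0.0726,0,0,0,0]
    - [0,-0.064,0.0726,0,0,0,0]
    - [0,-0.064,0.0726,0,0,0,0]
    - [0,-0.064,0.0726,0,0,0,0]
    - [0,-0.064,0.0726,0,0,0,0]
    - [0,0,0,-0.1267,0,0,0]
    - [0,0,0,-0.1267,0,0,0]
    - [0,0,0,-0.1267,0,0,0]
    - [0,0,0,-0.1267,0,0,0]
    - [0,0,0,-0.1267,0,0,0]
    - [0,0,0,0,0,0,0]
  newtons: 100

```text
time: 2.15
tcp_pos: [0.512, -0.0449, 0.4045]
tool_rot: [[-0.001, -0.415, 0.91], [-0.0, 0.91, 0.415], [-1.0, 0.0, -0.001]]
wrist_force: [0.0, 0.7, 0.4]
finger_gap: 1.0
```

```bash
cat > w.py <<'E'
import sys
from h import *
s=robot.get_state();p,d=viewer.grab_frame("wrist");cv2.imwrite(sys.argv[1],p)
print(s["time"],s["tcp_pos"],s["tool_rot"].round(4).tolist(),s["joint_positions"].round(1),s["wrist_force"],s["finger_gap"])
P=cloud("wrist",d).reshape(-1,3)
c=np.array([.5115,-.0455]);near=np.linalg.norm(P[:,:2]-c,axis=1)<.04
m=near&(np.abs(P[:,2]-.124)<.006)
print(m.sum(),P[m].mean(0) if m.any() else 0,cv2.minAreaRect(P[m][:,:2].astype(np.float32)) if m.any() else 0)
E
python3 w.py pics/w1.png
```

```text
2.15 [ 0.51198591 -0.04494971  0.40449432] [[-0.0005, -0.4146, 0.91], [-0.0001, 0.91, 0.4146], [-1.0, 0.0002, -0.0005]] [ -5.   12.6  -2.2  75.2  -0.  -29.5] [0.02473964 0.6917338  0.38431203] 1.0003353765777283
940 [ 0.51169249 -0.04382887  0.12333105] ((0.5121749043464661, -0.0436590313911438), (0.03556336462497711, 0.01768478751182556), 24.397037506103516)
```

View pics/w1.png

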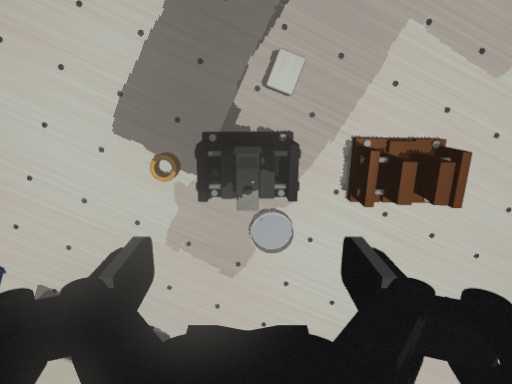

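The wrist view shows the boss at about (247,180) between the jaws, aligned with the fingers. The brown look-alike is at (410,172) and the dish at (271,231). Next I descend and close.

Request:
jog_arm:
  targets:
    - [0.059,0.001,0,0,0,0,0]
    - [0.059,0,0,0,0,0,0]
    - [0.059,0,0,0,0,0,0]
    - [0.059,0,0,0,0,0,0]
    - [0.059,0,0,0,0,0,0]
    - [0,0,0,0,0,0,0]
    - [0,0,0,0,0,0,0.5]
    - [0,0,0,0,0,0,0.5]
    - [0,0,0,0,0,0,0.5]
    - [0,0,0,0,0,0,0.5]
  newtons: 100

```text
time: 3.2
tcp_pos: [0.5122, -0.0445, 0.2583]
tool_rot: [[0.002, -0.412, 0.911], [-0.0, 0.911, 0.412], [-1.0, -0.001, 0.002]]
wrist_force: [-0.5, -0.3, -0.3]
finger_gap: 0.501
```

```bash
python3 w.py pics/w2.png
```

```text
3.2 [ 0.51218486 -0.04448703  0.25831628] [[0.0019, -0.4125, 0.911], [-0.0002, 0.911, 0.4125], [-1.0, -0.001, 0.0016]] [ -5.   17.9 -17.5  54.5  -0.  -29.3] [-0.48314814 -0.31835995 -0.28122456] 0.500664042762387
5791 [ 0.50976432 -0.04498382  0.12316908] ((0.513053834438324, -0.044773150235414505), (0.03700898587703705, 0.07894321531057358), 23.950923919677734)
```

View pics/w2.png

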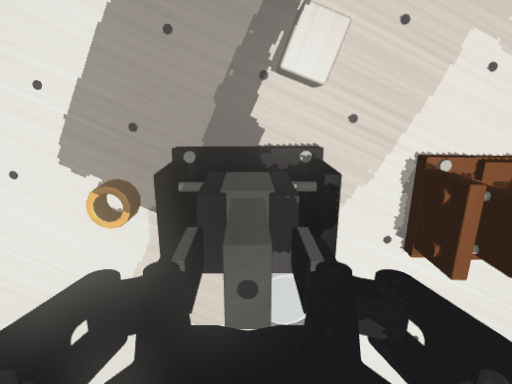

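The boss (column 247) sits between the fingers (inner edges at about columns 195 and 303), so it is centred. Closing.

Request:
jog_arm:
  targets:
    - [0,0,0,0,0,0,1]
    - [0,0,0,0,0,0,1]
    - [0,0,0,0,0,0,1]
    - [0,0,0,0,0,0,1]
    - [0,0,0,0,0,0,1]
    - [0,0,0,0,0,0,1]
    - [0,0,0,0,0,0,1]
    - [0,0,0,0,0,0,1]
  newtons: 110

```text
time: 4.05
tcp_pos: [0.5121, -0.0445, 0.2577]
tool_rot: [[0.001, -0.413, 0.911], [-0.0, 0.911, 0.413], [-1.0, -0.001, 0.001]]
wrist_force: [-0.9, -0.3, 5.8]
finger_gap: 0.193
```

```bash
python3 w.py pics/w3.png; python3 - <<'E'
import numpy as np
for py in(.015,-.015):
  for th in(1.2,-1.2):
    a=np.radians(th);c,s=np.cos(a),np.sin(a);px=.250
    print(py,th,"share",(px*(1-c)+s*py)/.5,(py*(1-c)-s*px)/.5,th/60)
E
```

```text
4.05 [ 0.51205276 -0.04454221  0.25772684] [[0.001, -0.4128, 0.9108], [-0.0003, 0.9108, 0.4128], [-1.0, -0.0007, 0.0008]] [ -5.   18.  -17.5  54.5  -0.  -29.3] [-0.90379842 -0.32800123  5.83851414] 0.1928687034025418
5787 [ 0.50920291 -0.04504741  0.12377819] ((0.5129938125610352, -0.0441894493997097), (0.0364619605243206, 0.07578795403242111), 24.25874900817871)
0.015 1.2 share 0.0007379308590779589 -0.010464630445923844 0.02
0.015 -1.2 share -0.0005186143339234585 0.010477789437433114 -0.02
-0.015 1.2 share -0.0005186143339234585 -0.010477789437433114 0.02
-0.015 -1.2 share 0.0007379308590779589 0.010464630445923844 -0.02
```

View pics/w3.png

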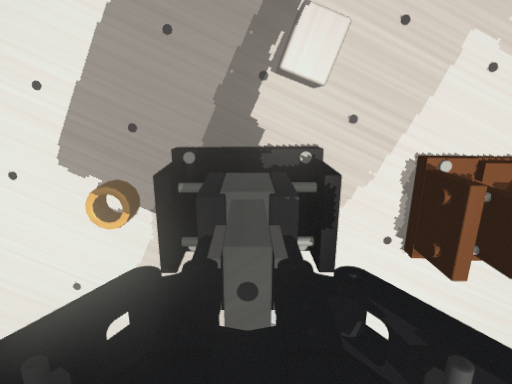

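Gripped. Now I rock towards tool +y, leaning about the foot edge on that side, 6° first.

Request:
jog_arm:
  targets:
    - [-0.0005,0.0105,0,0,0,-0.02,1]
    - [-0.0005,0.0105,0,0,0,-0.02,1]
    - [-0.0005,0.0105,0,0,0,-0.02,1]
    - [-0.0005,0.0105,0,0,0,-0.02,1]
    - [-0.0005,0.0105,0,0,0,-0.02,1]
    - [0,0,0,0,0,0,1]
    - [0,0,0,0,0,0,1]

```text
time: 4.8
tcp_pos: [0.5014, -0.0209, 0.2578]
tool_rot: [[0.045, -0.41, 0.911], [-0.098, 0.906, 0.413], [-0.994, -0.108, 0.0]]
wrist_force: [1.5, -5.5, 3.5]
finger_gap: 0.194
```

```bash
python3 w.py pics/w4.png; python3 -c "
from h import *
p,d=viewer.grab_frame('scene');cv2.imwrite('pics/s4.png',cv2.convertScaleAbs(cv2.resize(p[165:275,195:305],None,fx=5,fy=5,interpolation=2),alpha=1.8,beta=20))"
```

```text
4.8 [ 0.50140528 -0.02093767  0.25779452] [[0.0448, -0.4101, 0.9109], [-0.0979, 0.9057, 0.4125], [-0.9942, -0.1077, 0.0005]] [ -0.9  15.9 -20.8  50.6  -5.6 -25.4] [ 1.45441997 -5.50915406  3.471704  ] 0.19363892474889333
5575 [ 0.50422293 -0.0336439   0.1242595 ] ((0.5028356909751892, -0.03331846371293068), (0.04132891818881035, 0.043203387409448624), 62.367759704589844)
```

View pics/w4.png

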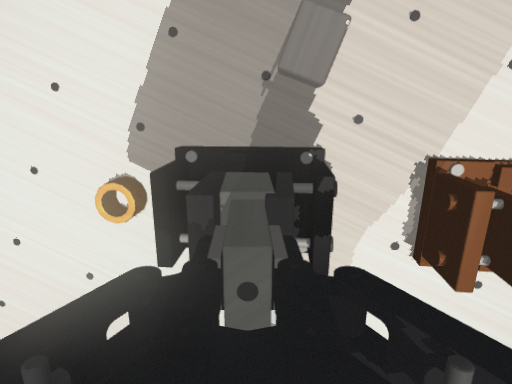

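View pics/s4.png

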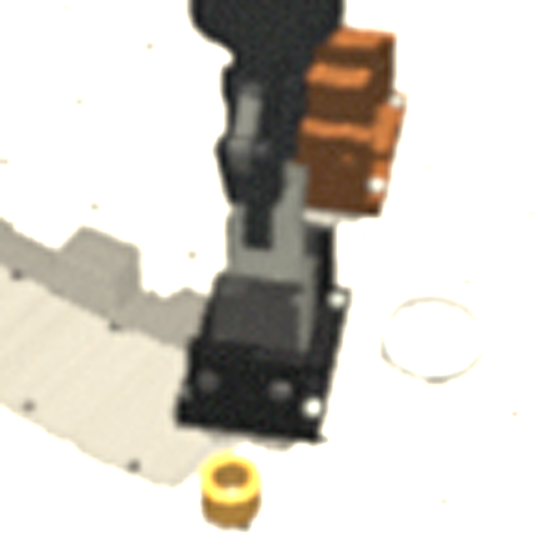

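Lean is 0.108 rad with a 5.7 N reaction, consistent with sliding the jaw. A bit more, then hold.

Request:
jog_arm:
  targets:
    - [-0.0004,0.008,0,0,0,-0.015,1]
    - [0,0,0,0,0,0,1]
    - [0,0,0,0,0,0,1]
    - [0,0,0,0,0,0,1]

```text
time: 5.3
tcp_pos: [0.4999, -0.0175, 0.2576]
tool_rot: [[0.051, -0.409, 0.911], [-0.112, 0.904, 0.412], [-0.992, -0.123, 0.001]]
wrist_force: [2.7, -6.2, 2.3]
finger_gap: 0.196
```

```bash
python3 w.py pics/w5.png; python3 -c "
import cv2
for k in (3,5):
  p=cv2.imread(f'pics/w{k}.png'); cv2.imwrite(f'pics/w{k}c.png',cv2.convertScaleAbs(cv2.resize(p[135:285,140:355],None,fx=3.5,fy=3.5,interpolation=2),alpha=3,beta=20))"
```

```text
5.3 [ 0.49990043 -0.01748985  0.25758912] [[0.0514, -0.409, 0.9111], [-0.1121, 0.9042, 0.4122], [-0.9924, -0.1233, 0.0006]] [ -0.3  15.6 -21.3  50.1  -6.4 -24.8] [ 2.66687672 -6.18103134  2.27698506] 0.19610867191052367
5500 [ 0.50359476 -0.0321168   0.1241998 ] ((0.5020781755447388, -0.03135823458433151), (0.040877845138311386, 0.04299475625157356), 60.501625061035156)
```

View pics/w5c.png

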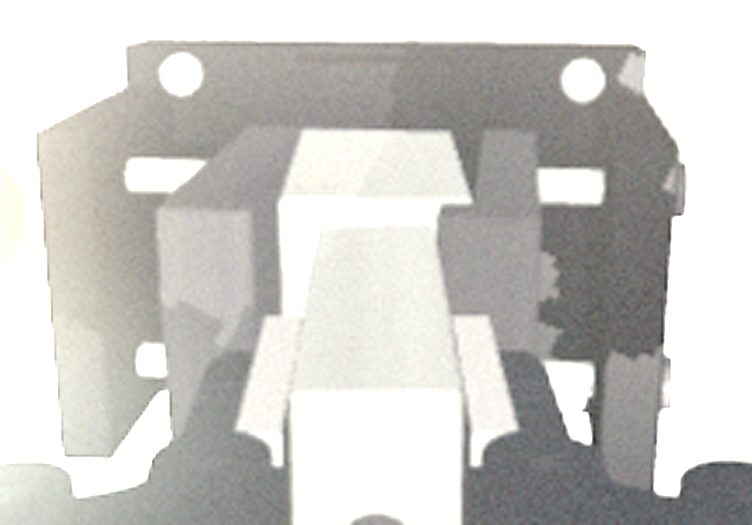

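View pics/w3c.png

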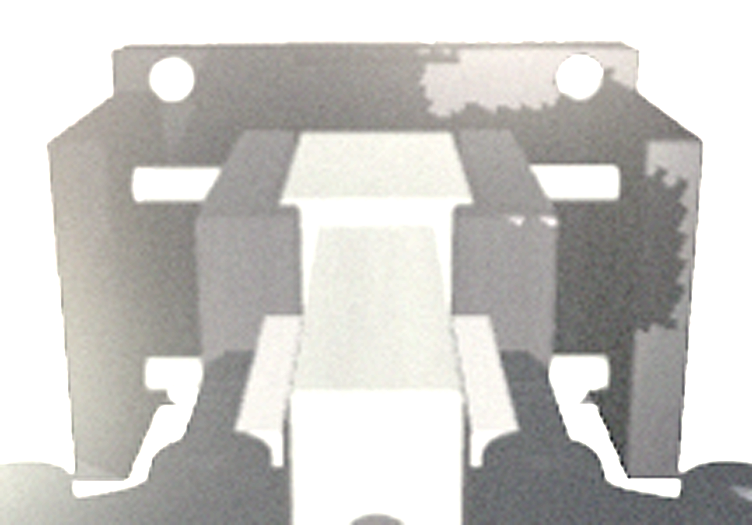

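Compared with before, the jaw on tool +y (image right) has moved out visibly. Its gap to the housing shrank and the opposite shoulder is now exposed. Next, upright and over to the other side.

Request:
jog_arm:
  targets:
    - [0.0004,-0.008,0,0,0,0.015,1]
    - [0.0005,-0.0105,0,0,0,0.02,1]
    - [0.0005,-0.0105,0,0,0,0.02,1]
    - [0.0005,-0.0105,0,0,0,0.02,1]
    - [0.0005,-0.0105,0,0,0,0.02,1]
    - [0.0005,-0.0105,0,0,0,0.02,1]
    - [0,0,0,0,0,0,1]
    - [0,0,0,0,0,0,1]

```text
time: 6.15
tcp_pos: [0.5119, -0.0445, 0.2577]
tool_rot: [[-0.0, -0.413, 0.911], [0.0, 0.911, 0.413], [-1.0, 0.0, 0.0]]
wrist_force: [1.9, -0.5, 0.7]
finger_gap: 0.199
```

Request:
jog_arm:
  targets:
    - [-0.0005,-0.0105,0,0,0,0.02,1]
    - [-0.0005,-0.0105,0,0,0,0.02,1]
    - [-0.0005,-0.0105,0,0,0,0.02,1]
    - [-0.0005,-0.0105,0,0,0,0.02,1]
    - [-0.0005,-0.0105,0,0,0,0.02,1]
    - [-0.0004,-0.008,0,0,0,0.015,1]
    - [0,0,0,0,0,0,1]
    - [0,0,0,0,0,0,1]
    - [0,0,0,0,0,0,1]

```text
time: 7.05
tcp_pos: [0.524, -0.0719, 0.2576]
tool_rot: [[-0.051, -0.41, 0.911], [0.112, 0.904, 0.413], [-0.992, 0.123, -0.001]]
wrist_force: [-1.5, 4.4, 2.7]
finger_gap: 0.199
```

```bash
python3 w.py pics/w6.png; python3 -c "
import cv2
for k in (6,):
  p=cv2.imread(f'pics/w{k}.png'); cv2.imwrite(f'pics/w{k}c.png',cv2.convertScaleAbs(cv2.resize(p[135:285,140:355],None,fx=3.5,fy=3.5,interpolation=2),alpha=3,beta=20))"
```

```text
7.05 [ 0.5239645  -0.07185932  0.25760165] [[-0.0514, -0.4097, 0.9108], [0.1121, 0.9038, 0.4129], [-0.9924, 0.1233, -0.0005]] [ -9.3  21.  -13.   59.9   5.9 -33.9] [-1.53483481  4.36434754  2.65420767] 0.1990840013527929
5583 [ 0.51465859 -0.05834257  0.12427604] ((0.5131845474243164, -0.05936982482671738), (0.04314060136675835, 0.04168623685836792), 73.90248107910156)
```

View pics/w6c.png

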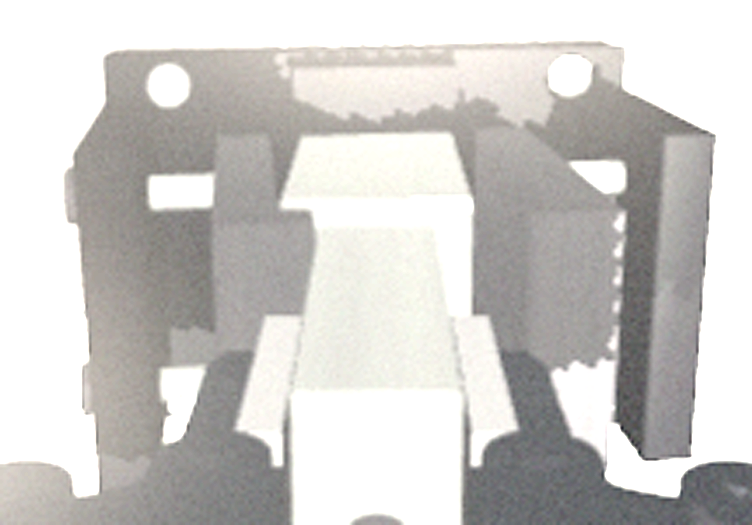

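The picture now mirrors the other side: the left jaw's gap to its housing is down to 148–215 px, against 65 px on the right before. I return upright and measure both lips.

Request:
jog_arm:
  targets:
    - [0.0004,0.008,0,0,0,-0.015,1]
    - [0.0005,0.0105,0,0,0,-0.02,1]
    - [0.0005,0.0105,0,0,0,-0.02,1]
    - [0.0005,0.0105,0,0,0,-0.02,1]
    - [0.0005,0.0105,0,0,0,-0.02,1]
    - [0.0005,0.0105,0,0,0,-0.02,1]
    - [0,0,0,0,0,0,1]
    - [0,0,0,0,0,0,1]

```text
time: 7.9
tcp_pos: [0.5118, -0.0442, 0.2585]
tool_rot: [[0.0, -0.413, 0.911], [-0.0, 0.911, 0.413], [-1.0, -0.0, 0.0]]
wrist_force: [-0.3, 0.3, -3.3]
finger_gap: 0.198
```

```bash
python3 w.py pics/w7.png; python3 -c "
import cv2
for k in (7,):
  p=cv2.imread(f'pics/w{k}.png'); cv2.imwrite(f'pics/w{k}c.png',cv2.convertScaleAbs(cv2.resize(p[135:285,140:355],None,fx=3.5,fy=3.5,interpolation=2),alpha=3,beta=20))"
```

```text
7.9 [ 0.51175046 -0.04422038  0.25852236] [[0.0001, -0.4134, 0.9105], [-0.0001, 0.9105, 0.4134], [-1.0, -0.0001, 0.0]] [ -4.9  17.9 -17.5  54.6  -0.  -29.4] [-0.25673056  0.30181602 -3.27191261] 0.19833703677147382
5595 [ 0.50904193 -0.04481806  0.12424786] ((0.5108506679534912, -0.04199940711259842), (0.03705746680498123, 0.07202869653701782), 33.93978500366211)
```

View pics/w7c.png

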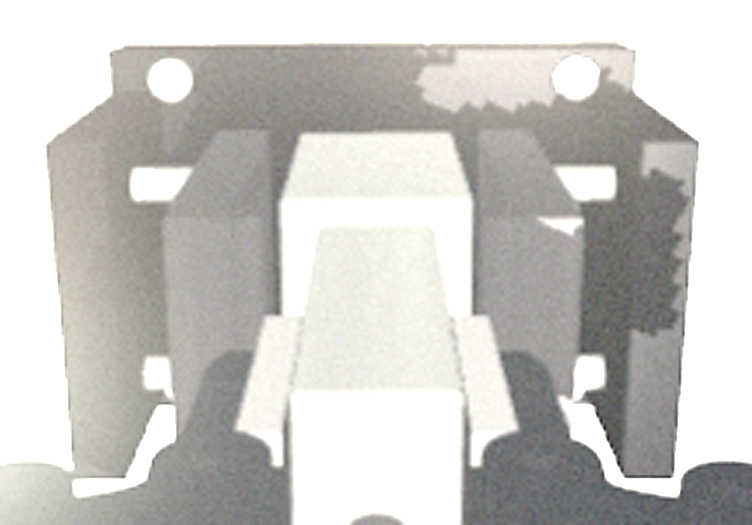

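Both lips are clear of the shoulders. The outer lip edges are symmetric about the nest centre, and scaling gives about 4.4–4.9 mm travel each. I lift gently and watch the force.

Request:
jog_arm:
  targets:
    - [-0.006,0,0,0,0,0,1]
    - [-0.006,0,0,0,0,0,1]
    - [-0.006,0,0,0,0,0,1]
    - [-0.006,0,0,0,0,0,1]
    - [-0.006,0,0,0,0,0,1]
    - [0,0,0,0,0,0,1]

```text
time: 8.55
tcp_pos: [0.512, -0.0445, 0.274]
tool_rot: [[0.001, -0.413, 0.911], [-0.0, 0.911, 0.413], [-1.0, -0.001, 0.001]]
wrist_force: [0.2, -0.9, -3.8]
finger_gap: 0.197
```

Only the block's weight shows, so it is free. I draw it up the rest of the way.

Request:
jog_arm:
  targets:
    - [-0.012,0,0,0,0,0,1]
    - [-0.012,0,0,0,0,0,1]
    - [-0.012,0,0,0,0,0,1]
    - [-0.012,0,0,0,0,0,1]
    - [-0.012,0,0,0,0,0,1]
    - [-0.012,0,0,0,0,0,1]
    - [-0.012,0,0,0,0,0,1]
    - [-0.012,0,0,0,0,0,1]
    - [-0.012,0,0,0,0,0,1]
    - [-0.012,0,0,0,0,0,1]
    - [-0.012,0,0,0,0,0,1]
    - [-0.012,0,0,0,0,0,1]
    - [0,0,0,0,0,0,1]
    - [0,0,0,0,0,0,1]
    - [0,0,0,0,0,0,1]
    - [0,0,0,0,0,0,1]

```text
time: 10.15
tcp_pos: [0.5117, -0.0445, 0.3451]
tool_rot: [[-0.001, -0.413, 0.911], [-0.0, 0.911, 0.413], [-1.0, 0.0, -0.001]]
wrist_force: [0.8, 0.3, -2.1]
finger_gap: 0.203
```

```bash
python3 w.py pics/w8.png; python3 -c "
from h import *
p,d=viewer.grab_frame('scene');cv2.imwrite('pics/s8.png',cv2.convertScaleAbs(cv2.resize(p[145:275,185:315],None,fx=4.5,fy=4.5,interpolation=2),alpha=1.8,beta=20))"
```

```text
10.15 [ 0.51172277 -0.04445939  0.34511869] [[-0.0006, -0.4128, 0.9108], [-0.0, 0.9108, 0.4128], [-1.0, 0.0002, -0.0006]] [ -5.   14.1  -9.   66.9  -0.  -29.3] [ 0.78510273  0.26344127 -2.07771163] 0.20346343987346105
200 [ 0.49236315 -0.05248742  0.12398326] ((0.4924004375934601, -0.052427660673856735), (0.0009872270748019218, 0.029534246772527695), 25.474077224731445)
```

View pics/w8.png

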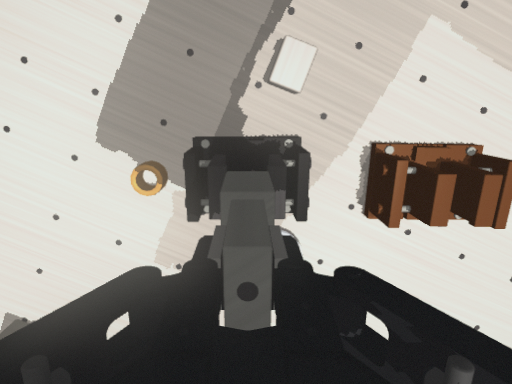

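View pics/s8.png

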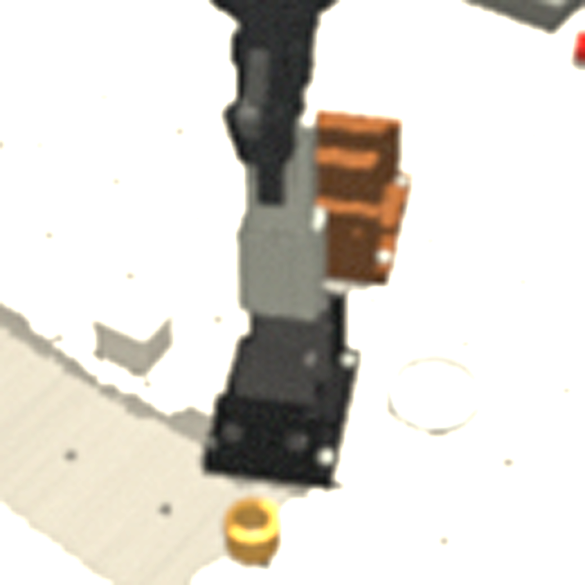

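The block is held upright above the nest: bottom edge at about crop row 310, clear of the jaws, with the bystanders in place. Last check: jaw travel from the wrist crop, now that the nest is open to view.

```bash
python3 - <<'E'
from h import *
p=cv2.imread('pics/w8.png'); cv2.imwrite('pics/w8c.png',cv2.convertScaleAbs(cv2.resize(p[125:235,175:320],None,fx=5,fy=5,interpolation=2),alpha=3,beta=20))
E
```

```text
(no output)
```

View pics/w8c.png

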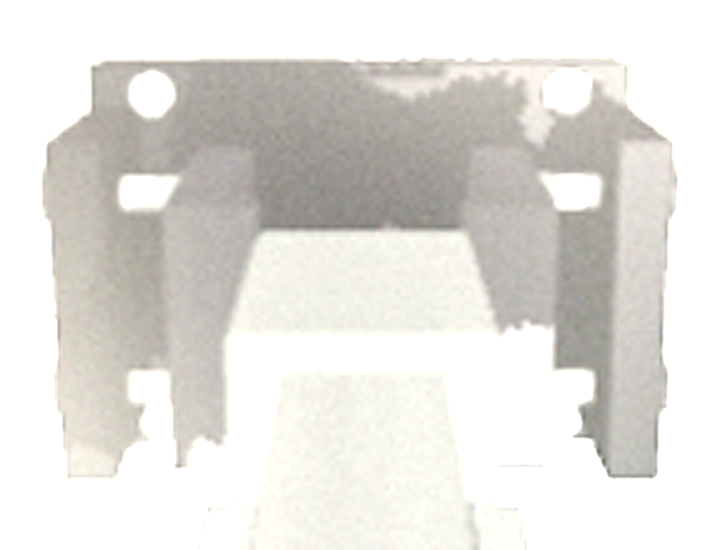

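```bash
python3 -c "
from station import robot
s=robot.get_state();print(s['tcp_pos'],s['joint_vel'].round(2),s['finger_gap']);print(robot.hand_in())"
```

```text
[ 0.51175494 -0.04446782  0.34522142] [-0.05 -0.02 -0.02 -0.02 -0.05  0.  ] 0.19595202709603596
the job is handed in; nothing more can be done
None
```

The block is out of its nest, and I handed the job in with it still gripped at 110 N, upright and still. The hand-in reports no verdict, so the points below are my own measurements.

- **Rocking:** I gripped the boss of the block in the black nest across its 18 mm side. I then leaned it 0.123 rad towards each jaw in turn, pivoting on the foot edges, and drew it straight up. Wrist force stayed under about 8 N at every reading, and the lift showed little more than the block's own weight.
- **Jaws:** the last wrist picture shows both jaws symmetric about the nest centre, pushed back by about 4.9 mm each. That is scaled from pixels, good to roughly 0.5 mm; an earlier picture had given 4.4–4.9 mm. The requirement is 3.5 mm.
- **Final pose:** the tool tilt is under 0.01 rad and it stands within about 1 mm of where the block was gripped. The underside is about 95 mm above the bench, some 20 mm clear of the jaw tops. That height comes from the arm's lift; the boss kept its place in the wrist picture, so I saw no slip.
- **Bystanders:** the spare block, dish and bushing looked unmoved in the last pictures. The arm passed above everything else, but I did not measure those again.

The finish was at about 10 s of the 51 s allowed, and no check failed.

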